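# Open the safety-capped solvent bottle beside the chromatograph

## Robot

A 6-joint arm with a two-finger parallel gripper is mounted at the origin on the work surface. World frame = base frame: x ahead of the robot, y to its left, z up, the work surface at z = 0. Lengths are in m, angles in rad, forces in N, time in s.
With the tool pointing down it reaches from about 0.3 to 0.875 m from the base axis. Payload 4.2 kg.
Tool frame: the origin (TCP) lies between the finger pads; the fingertips stand 8 mm ahead of it and the grasp point (between the pads) lies 11 mm behind it; z points along the fingers, y is the line along which they close (so a half turn about z gives the same grasp; the last joint's range is limited). The gripper opens to 85 mm and grips with 20 to 120 N. Pads are 22 mm wide; open, the fingers measure 114 mm over their backs; the gripper's body (76 mm by 85 mm) begins 54 mm behind the grasp point. The pads swing forward as they close: fully open they stand 13 mm farther back than shut.
Start: joints at [1.274, 0.32, 1.565, -0, 1.257, -0.02], TCP at [0.157, 0.553, 0.239] pointing down, gripper open.
Joint ranges: [-3.11, 3.11], [-0.84, 2.01], [0.21, 2.61], [-1.34, 4.49], [0.05, 2.63], [-2.56, 2.56]. Speed limits (rad/s): [2.57, 2.57, 3.14, 3.14, 3.14, 3.14].

## Interface

Orientations are given as a unit quaternion [x, y, z, w].
In Python, from cell import arm gives the robot as it stands. The module is installed in compiled form; this text tells all that it offers.
- The arm moves only by the tool apply_moves, never from a script. Its argument "targets" is a list of rows, each an object of numbers: "dx", "dy", "dz": the shift along the tool's x, y, z as a fraction of full scale; "ax", "ay", "az": the turn, a rotation vector about the tool's x, y, z as a fraction of full scale; "hand": the closure, from 0 (fully open) to 1 (shut). In form: [{"dx": .., "dy": .., "dz": .., "ax": .., "ay": .., "az": .., "hand": ..}, ...]. A call has 1 to 8 rows; each row shifts and turns the commanded pose from where the row before left it, along the tool's axes as they then stand; what a row does not reach is not made up. Full scale, the value 1, is 0.02 m for a shift and 4 degrees for a turn. A row lasts 1/12 s, in which the tool goes at most 41.7 mm and 7.16 degrees, less where a joint would pass 70% of its speed; a pose out of reach is approached as far as the arm can. A call with a number of a shift or a turn outside -1 to 1 is refused whole. A call with a gripper value outside its range is refused whole. The fingers move at their own pace and stop on an object; the grip force is fixed at half the most. Time passes only in rows, so rows that do not move let the fingers close. It gives the time, the measured TCP pose, the force, the opening and the grip force at its end, in the units of the state.
- arm.sense(): the state, without advancing time (a new reading comes with each control period).
- arm.read_camera(name): name is "scene" or "side" or "wrist"; returns a dict with "frame" (384x512x3 uint8, blue, green, red), "fx", "fy", "cx", "cy" (pixels), "R" (3x3) and "t" (3): a world point X has camera coordinates R X + t; the wrist camera has in their place "T_tool_cam" (4x4, takes a point from camera to tool coordinates, whose origin is the TCP and whose axes are the flange's). Camera axes: x right, y down, z forward; pixel columns grow to the right and rows downward; lengths in m; the calibration is good to about 2 mm. A picture is of the moment at which its call begins: read the wrist's pose just before it. There is no depth.
- arm.hand_in(): hands the job in; it is judged then, once.
The state is a dict: "clock": time; "joint_pos": joint angles; "joint_vel": joint speeds; "joint_efforts": joint torques, N m; "tool_pos": TCP position; "tcp_rot": TCP orientation; "contact_force": force on the tool from outside, world axes, zero at the start; "ft_torque": the same for the moment, N m; "gripper_width": finger opening in m; "gripper_force": force on a finger pad.
Only numpy, scipy, OpenCV 4.12 (cv2) and the standard library are available. Lean on these libraries where they do the work, as an engineer would, in place of code of your own. Each camera call takes 0.05 s, during which the arm holds its last target. There are 200 camera calls.

## Task

Two amber solvent bottles stand on the bench. Open the one whose white safety cap has a raised grip bar across its top: push the cap down against its spring and, while pushing, turn it anticlockwise until it is free, then lift it off and set it down, right way up and flat, in the middle of the shallow steel tray (lower it in, do not drop it). Do not move the other bottle.

Things in the scene. Friction and masses are not known exactly. Their poses are not given: they have to be found in the camera images.
- cap: White safety cap (60 g): round, 64 mm across, 30 mm high, knurled, open below; across its flat top a grip bar 52 long, 14 wide, 24 mm high (bar top 54 mm above origin). Origin: centre of the skirt's lower rim; z up, x along the bar. Locked by a bayonet with a spring under it: 5 N up when locked, 13 N at the end of its 10 mm travel. Starts locked.
- bottle: Amber bottle under that cap, fixed to the bench, 86 mm across, 170 mm high to the rim. Origin: centre of underside, z up. Locked, the cap's origin is 154 mm above it, x axes parallel. The cap turns only while pushed down over 4.5 mm (aim for 6 to 8): keep pushing, turn 60 to 100 degrees anticlockwise from above, then it lifts straight off (clear after 50 mm). Clockwise is blocked.
- tray: Shallow open steel tray, fixed, 170 mm (its x) by 150 mm (its y) and 18 mm high, walls and floor 5 mm thick. Origin: centre of its underside on the bench; the floor to set the cap on is 5 mm above it.
- other_bottle: Bystander: a loose amber bottle of the same size (about 0.8 kg, 184 mm high with its cap) with a plain round white cap without a bar. Origin: centre of its underside; z up. To be left alone.
Mind the look-alikes: they are no part of the job. Leave any green or red look-alike of the cap alone. Of the things like the tray, leave any that is green; of the rest the smaller one is meant.

How it is judged:
On the way, in this order (a step that is already met when the one before it is completed fails the run):
1. the cap is pushed down by more than 3 mm and, so pushed, turned by more than 20 degrees (z of cap in the frame of bottle between 0.135 and 0.151 m and horizontal distance between cap and bottle below 0.008 m and angle between the x axis of cap and the x axis of bottle, either way round above 0.35 rad), for 0.05 s.
2. the cap is lowered to within 15 mm of the tray's floor while the fingers still hold it (z of cap in the frame of tray below 0.02 m and x of cap in the frame of tray between -0.075 and 0.075 m and y of cap in the frame of tray between -0.065 and 0.065 m and contact force between the fingers and cap above 0.3 N).
At the end, for the whole second after the job is handed in: The cap lies at rest, released, inside the steel tray: skirt flat on the tray floor (within 6 mm), bar upwards (tilt under 8 degrees), its centre within 60 mm (tray x) and 50 mm (tray y) of the tray's centre (x of cap in the frame of tray between -0.06 and 0.06 m and y of cap in the frame of tray between -0.05 and 0.05 m and z of cap in the frame of tray between 0 and 0.011 m and angle between cap's own z axis and vertical below 0.15 rad and linear speed of cap below 0.03 m/s); the robot touches nothing.
It fails at once if the other bottle is moved by more than 20 mm or tipped (distance of other_bottle from where it was at the start of the episode above 0.02 m or angle between other_bottle's own z axis and vertical above 0.3 rad).
It also fails if it takes over 51 s, if anything falls off the work surface, if the arm or the gripper's body presses on something with over 40 N, if the wrist force passes 120 N, or if a joint passes its speed limit or range.

## Working session

There is one attempt and no reset: what is moved stays moved. The work goes in short steps, Python scripts to look and compute and a tool call to move; the robot and the scene stay as the last step left them, time stands still between calls to the robot, and variables do not carry over. Pictures are saved under pics/ and viewed, at most 10 in all, crops included, and the job is handed in when it is done.

Besides the shell and the picture viewer there is one more tool, called after "Call:" as name(argument=value, ...) on one line, values as JSON. apply_moves: Moves the arm, as the interface text tells. Its arguments: {"type":"object","properties":{"targets":{"type":"array","items":{"type":"object","properties":{"dx":{"type":"number","minimum":-1,"maximum":1},"dy":{"type":"number","minimum":-1,"maximum":1},"dz":{"type":"number","minimum":-1,"maximum":1},"ax":{"type":"number","minimum":-1,"maximum":1},"ay":{"type":"number","minimum":-1,"maximum":1},"az":{"type":"number","minimum":-1,"maximum":1},"hand":{"type":"number"}}}}},"required":["targets"]}

```bash
mkdir -p pics
cat > h.py <<'E'
import numpy as np, cv2, pickle
from cell import arm
from scipy.spatial.transform import Rotation as Rn
def grab(n):
    s=arm.sense(); c=arm.read_camera(n); c['s']=s
    pickle.dump(c,open(f'{n}.pkl','wb')); return c
def ray(c,u,v):
    d=np.array([(u-c['cx'])/c['fx'],(v-c['cy'])/c['fy'],1.])
    if 'T_tool_cam' in c and c['T_tool_cam'] is not None:
        T=np.array(c['T_tool_cam']); R=Rn.from_quat(c['s']['tcp_rot']).as_matrix()
        return R@T[:3,3]+np.array(c['s']['tool_pos']), R@T[:3,:3]@d
    R=np.array(c['R']);t=np.array(c['t']); return -R.T@t, R.T@d
def onz(c,u,v,z):
    o,d=ray(c,u,v); return o+d*(z-o[2])/d[2]
E
python3 - <<'E'
from h import *
a=grab('scene');b=grab('side')
cv2.imwrite('pics/scene.png',a['frame']);cv2.imwrite('pics/side.png',b['frame'])
print(arm.sense())
for c in(a,b): print(ray(c,256,192))
E
```

```text
{'clock': 0.1, 'joint_pos': array([ 1.27401148e+00,  3.20219428e-01,  1.56555090e+00, -5.48839343e-06,
        1.25741279e+00, -2.00124349e-02]), 'joint_vel': array([ 0.00073724, -0.00102679, -0.0040997 , -0.0001408 ,  0.00187965,
        0.00047312]), 'joint_efforts': array([ 1.35030965e-03, -4.16409552e+01, -2.34706503e+01,  1.82842650e-04,
        4.92655527e-03,  3.46101217e-05]), 'tool_pos': array([0.1570061 , 0.55271679, 0.23857362]), 'tcp_rot': array([ 1.37944046e-01,  9.90439704e-01, -7.85688078e-04, -1.22860359e-04]), 'contact_force': array([-0.34204265, -0.86301022, -0.1423259 ]), 'ft_torque': array([-0.03944449,  0.03229785,  0.00603004]), 'gripper_force': 0.0, 'gripper_width': 0.08519027463423759}
(array([ 1.10421284, -0.63098798,  1.13309762]), array([-0.51154705,  0.47603993, -0.71543253]))
(array([-0.04073818, -0.69638392,  1.07934644]), array([ 0.32863412,  0.59415658, -0.73435839]))
```

View pics/scene.png

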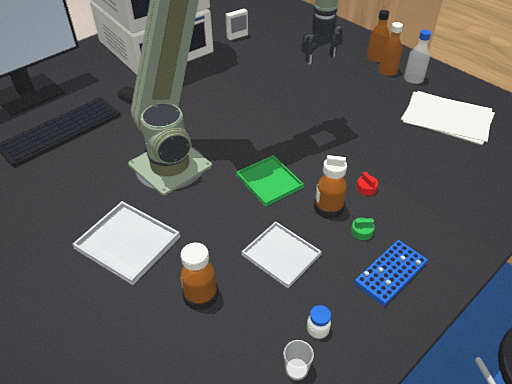

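View pics/side.png

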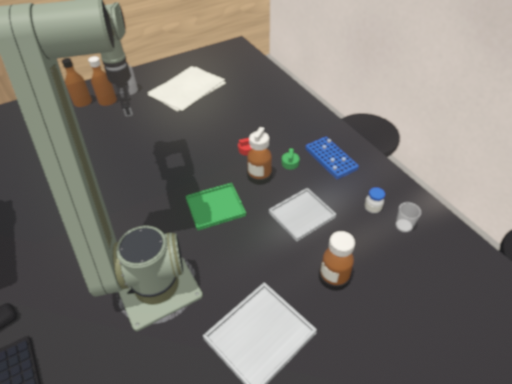

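The scene view shows the barred cap at about (335,165), the small steel tray at (282,253) and the bystander at (197,270). In the side view they are at (259,140), (302,213) and (338,260).

Run:
```python
from h import *
S=pickle.load(open('scene.pkl','rb'));D=pickle.load(open('side.pkl','rb'))
for n,c,(x0,y0,x1,y1),(p,q,r,s) in(('scene',S,(238,218,325,288),(318,150,352,182)),('side',D,(265,185,340,240),(245,122,275,156))):
    hsv=cv2.cvtColor(c['frame'],cv2.COLOR_BGR2HSV)
    m=((hsv[...,2]>120)&(hsv[...,1]<60)).astype(np.uint8)
    t=np.zeros_like(m);t[y0:y1,x0:x1]=m[y0:y1,x0:x1]
    h=max(cv2.findContours(t,0,2)[0],key=cv2.contourArea)
    # outer top edges, z=0.018
    P=np.array([onz(c,*p_[0],0.018)[:2] for p_ in h],np.float32)
    print(n,'tray',cv2.minAreaRect(P))
    k=np.zeros_like(m);k[q:s,p:r]=m[q:s,p:r]
    h=max(cv2.findContours(k,0,2)[0],key=cv2.contourArea)
    print('cap',cv2.boundingRect(h))
    u,v=[(336,165),(259,140)][n=='side']
    print(onz(c,u,v,0.184))
    cv2.imwrite(f'pics/{n}_c.png',cv2.resize(c['frame'][q-10:s+50,p-30:r+30],None,fx=4,fy=4,interpolation=cv2.INTER_CUBIC))
a,b=cv2.imread('pics/scene_c.png'),cv2.imread('pics/side_c.png')
H=min(a.shape[0],b.shape[0]);cv2.imwrite('pics/both.png',np.hstack([a[:H],b[:H]])[:600,:800])
```

```text
scene tray ((0.5283083915710449, -0.0009076297283172607), (0.17657946050167084, 0.1590765416622162), 5.207936763763428)
cap (323, 155, 24, 24)
[0.50401142 0.2384288  0.184     ]
side tray ((0.5205965042114258, 0.0012430176138877869), (0.1829439401626587, 0.1638752520084381), 5.596689224243164)
cap (249, 127, 21, 23)
[0.48880941 0.22944606 0.184     ]
```

View pics/both.png

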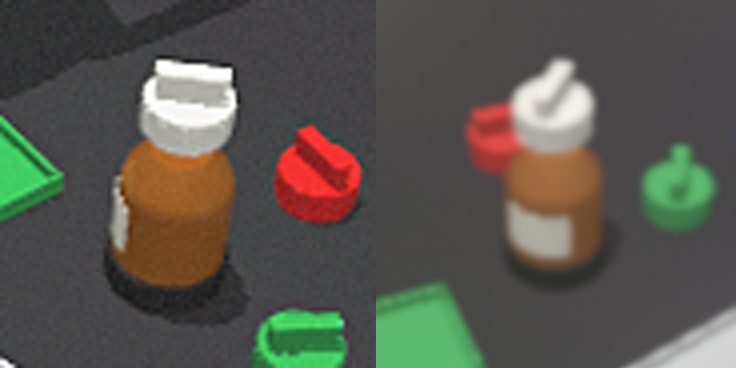

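The crop shows the white bar at crop (155–232, 68) in the scene half. The red and green look-alikes stand beside the bottle on the bench. I'll move above the cap for a wrist view.

Call:
apply_moves(targets=[{"dz": -1,"hand": 0},{"dz": -1,"dx": -1,"dy": -0.5},{"dz": -1,"dx": -1,"dy": -0.5},{"dz": -1,"dx": -1,"dy": -0.5},{"dz": -1,"dx": -1,"dy": -0.5},{"dz": -1,"dx": -1,"dy": -0.5},{"dx": -1,"dy": -0.5},{"dx": -1,"dy": -0.5}])

```text
$.targets[0]: bad value
```

Call:
apply_moves(targets=[{"dx": -1,"dy": -0.5},{"dx": -1,"dy": -0.5},{"dx": -1,"dy": -0.5},{"dx": -1,"dy": -0.5},{"dx": -1,"dy": -0.5},{"dx": -1,"dy": -0.5},{"dx": -1,"dy": -0.5},{"dx": -1,"dy": -0.5}])

```text
$.targets[0]: bad value
```

Run:
```python
from h import *
c=grab('wrist');cv2.imwrite('pics/w1.png',c['frame']);print(np.round(c['T_tool_cam'],4).tolist(),c['s']['tool_pos'],c['s']['tcp_rot'])
```

```text
[[-0.001, -0.9508, -0.3099, 0.0795], [1.0, -0.0006, -0.0016, -0.0009], [0.0013, -0.3099, 0.9508, -0.1353], [0.0, 0.0, 0.0, 1.0]] [0.1570061  0.55271679 0.23857362] [ 1.37944046e-01  9.90439704e-01 -7.85688078e-04 -1.22860359e-04]
```

View pics/w1.png

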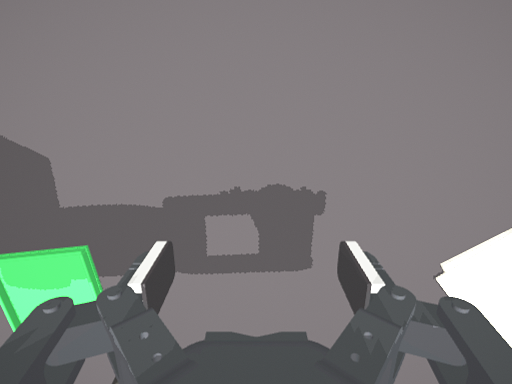

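The wrist picture shows only the bare bench and the fingers: the move was refused, and rows apparently need all fields.

Call:
apply_moves(targets=[{"dx": 0,"dy": 0,"dz": -1,"ax": 0,"ay": 0,"az": 0,"hand": 0},{"dx": -1,"dy": -0.5,"dz": -1,"ax": 0,"ay": 0,"az": 0,"hand": 0},{"dx": -1,"dy": -0.5,"dz": -1,"ax": 0,"ay": 0,"az": 0,"hand": 0},{"dx": -1,"dy": -0.5,"dz": -1,"ax": 0,"ay": 0,"az": 0,"hand": 0},{"dx": -1,"dy": -0.5,"dz": -1,"ax": 0,"ay": 0,"az": 0,"hand": 0},{"dx": -1,"dy": -0.5,"dz": -1,"ax": 0,"ay": 0,"az": 0,"hand": 0},{"dx": -1,"dy": -0.5,"dz": 0,"ax": 0,"ay": 0,"az": 0,"hand": 0},{"dx": -1,"dy": -0.5,"dz": 0,"ax": 0,"ay": 0,"az": 0,"hand": 0}])

```text
clock: 0.82
tool_pos: [0.2736, 0.4471, 0.3606]
tcp_rot: [0.138, 0.99, 0.001, 0.001]
contact_force: [-0.8, 0.5, 0.1]
gripper_width: 0.0854
gripper_force: 0.0
```

Call:
apply_moves(targets=[{"dx": -1,"dy": -0.5,"dz": 0,"ax": 0,"ay": 0,"az": 0,"hand": 0},{"dx": -1,"dy": -0.5,"dz": 0,"ax": 0,"ay": 0,"az": 0,"hand": 0},{"dx": -1,"dy": -0.5,"dz": 0,"ax": 0,"ay": 0,"az": 0,"hand": 0},{"dx": -1,"dy": -0.5,"dz": 0,"ax": 0,"ay": 0,"az": 0,"hand": 0},{"dx": -1,"dy": -0.5,"dz": 0,"ax": 0,"ay": 0,"az": 0,"hand": 0},{"dx": -1,"dy": -0.5,"dz": 0,"ax": 0,"ay": 0,"az": 0,"hand": 0},{"dx": -1,"dy": -0.5,"dz": 0,"ax": 0,"ay": 0,"az": 0,"hand": 0},{"dx": -1,"dy": -0.5,"dz": 0,"ax": 0,"ay": 0,"az": 0,"hand": 0}])

```text
clock: 1.48
tool_pos: [0.4053, 0.3259, 0.3591]
tcp_rot: [0.138, 0.99, -0.0, -0.0]
contact_force: [0.2, -0.7, -0.3]
gripper_width: 0.0854
gripper_force: 0.0
```

Run:
```python
from h import *
c=grab('wrist');cv2.imwrite('pics/w2.png',c['frame']);s=c['s'];print(s['tool_pos'],s['tcp_rot'],s['joint_pos'],s['clock'])
```

```text
[0.40530455 0.32589967 0.35905523] [ 1.37954347e-01  9.90438556e-01 -1.67245606e-04 -1.90148646e-04] [ 6.55091786e-01  1.79659665e-01  1.45851791e+00  3.65590172e-05
  1.50392024e+00 -6.38915555e-01] 1.4833
```

View pics/w2.png

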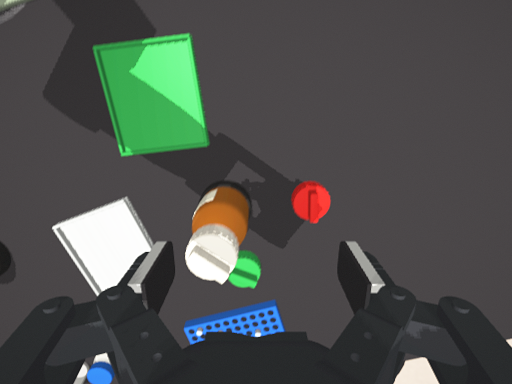

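The white bar runs from about (190,258) to (230,278). The red and green look-alikes are at (311,203) and (244,269). Next I centre over the cap and turn the tool clockwise by about 116°, which leaves range to unscrew.

Call:
apply_moves(targets=[{"dx": -0.9,"dy": -0.5,"dz": 0,"ax": 0,"ay": 0,"az": 0,"hand": 0},{"dx": -0.9,"dy": -0.5,"dz": 0,"ax": 0,"ay": 0,"az": 0,"hand": 0},{"dx": -0.9,"dy": -0.5,"dz": 0,"ax": 0,"ay": 0,"az": 0,"hand": 0},{"dx": -0.9,"dy": -0.5,"dz": 0,"ax": 0,"ay": 0,"az": 0,"hand": 0},{"dx": -0.9,"dy": -0.5,"dz": 0,"ax": 0,"ay": 0,"az": 0,"hand": 0},{"dx": -0.9,"dy": -0.5,"dz": 0,"ax": 0,"ay": 0,"az": 0,"hand": 0},{"dx": 0,"dy": 0,"dz": 0,"ax": 0,"ay": 0,"az": 1,"hand": 0},{"dx": 0,"dy": 0,"dz": 0,"ax": 0,"ay": 0,"az": 1,"hand": 0}])

```text
clock: 2.2
tool_pos: [0.4928, 0.2387, 0.3587]
tcp_rot: [0.209, 0.978, -0.0, -0.0]
contact_force: [0.3, -0.2, -0.1]
gripper_width: 0.0854
gripper_force: 0.0
```

Call:
apply_moves(targets=[{"dx": 0,"dy": 0,"dz": 0,"ax": 0,"ay": 0,"az": 1,"hand": 0},{"dx": 0,"dy": 0,"dz": 0,"ax": 0,"ay": 0,"az": 1,"hand": 0},{"dx": 0,"dy": 0,"dz": 0,"ax": 0,"ay": 0,"az": 1,"hand": 0},{"dx": 0,"dy": 0,"dz": 0,"ax": 0,"ay": 0,"az": 1,"hand": 0},{"dx": 0,"dy": 0,"dz": 0,"ax": 0,"ay": 0,"az": 1,"hand": 0},{"dx": 0,"dy": 0,"dz": 0,"ax": 0,"ay": 0,"az": 1,"hand": 0},{"dx": 0,"dy": 0,"dz": 0,"ax": 0,"ay": 0,"az": 1,"hand": 0},{"dx": 0,"dy": 0,"dz": 0,"ax": 0,"ay": 0,"az": 1,"hand": 0}])

```text
clock: 2.87
tool_pos: [0.492, 0.2397, 0.3589]
tcp_rot: [0.47, 0.883, -0.0, -0.0]
contact_force: [-0.4, -1.1, 0.0]
gripper_width: 0.0853
gripper_force: 0.0
```

Call:
apply_moves(targets=[{"dx": 0,"dy": 0,"dz": 0,"ax": 0,"ay": 0,"az": 1,"hand": 0},{"dx": 0,"dy": 0,"dz": 0,"ax": 0,"ay": 0,"az": 1,"hand": 0},{"dx": 0,"dy": 0,"dz": 0,"ax": 0,"ay": 0,"az": 1,"hand": 0},{"dx": 0,"dy": 0,"dz": 0,"ax": 0,"ay": 0,"az": 1,"hand": 0},{"dx": 0,"dy": 0,"dz": 0,"ax": 0,"ay": 0,"az": 1,"hand": 0},{"dx": 0,"dy": 0,"dz": 0,"ax": 0,"ay": 0,"az": 1,"hand": 0},{"dx": 0,"dy": 0,"dz": 0,"ax": 0,"ay": 0,"az": 1,"hand": 0},{"dx": 0,"dy": 0,"dz": 0,"ax": 0,"ay": 0,"az": 1,"hand": 0}])

```text
clock: 3.53
tool_pos: [0.492, 0.2397, 0.359]
tcp_rot: [0.695, 0.719, -0.0, -0.0]
contact_force: [0.2, 0.1, 1.3]
gripper_width: 0.0854
gripper_force: 0.0
```

Call:
apply_moves(targets=[{"dx": 0,"dy": 0,"dz": 0,"ax": 0,"ay": 0,"az": 1,"hand": 0},{"dx": 0,"dy": 0,"dz": 0,"ax": 0,"ay": 0,"az": 1,"hand": 0},{"dx": 0,"dy": 0,"dz": 0,"ax": 0,"ay": 0,"az": 1,"hand": 0},{"dx": 0,"dy": 0,"dz": 0,"ax": 0,"ay": 0,"az": 1,"hand": 0},{"dx": 0,"dy": 0,"dz": 0,"ax": 0,"ay": 0,"az": 1,"hand": 0},{"dx": 0,"dy": 0,"dz": 0,"ax": 0,"ay": 0,"az": 1,"hand": 0},{"dx": 0,"dy": 0,"dz": 0,"ax": 0,"ay": 0,"az": 1,"hand": 0},{"dx": 0,"dy": 0,"dz": 0,"ax": 0,"ay": 0,"az": 1,"hand": 0}])

```text
clock: 4.2
tool_pos: [0.492, 0.2397, 0.3589]
tcp_rot: [0.866, 0.5, -0.0, -0.0]
contact_force: [1.3, 0.4, 0.1]
gripper_width: 0.0854
gripper_force: 0.0
```

Run:
```python
from h import *
c=grab('wrist');cv2.imwrite('pics/w3.png',c['frame']);s=c['s'];print(s['tool_pos'],s['tcp_rot'],s['joint_pos'],s['clock'],c['fx'])
```

```text
[0.4919887  0.23968829 0.35894254] [ 8.66263635e-01  4.99586992e-01 -3.79867414e-04 -8.75054350e-05] [4.32266409e-01 2.25594395e-01 1.39966407e+00 1.05509839e-04
 1.51710667e+00 9.56813063e-01] 4.2 283.9945766568615
```

View pics/w3.png

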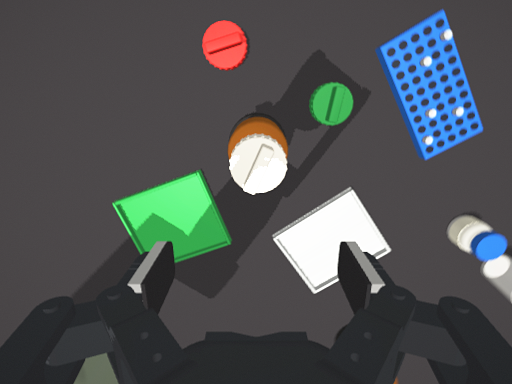

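The cap is at about (258,165), with its bar from roughly (267,148) to (248,190). I'll zoom in to measure it.

Run:
```python
from h import *
c=pickle.load(open('wrist.pkl','rb'))
g=cv2.cvtColor(c['frame'],cv2.COLOR_BGR2GRAY)[125:205,215:305]
e=cv2.resize(cv2.createCLAHE(8,(2,2)).apply(g),None,fx=6,fy=6,interpolation=cv2.INTER_CUBIC)
cv2.imwrite('pics/w3c.png',e)
```

```text
(no output)
```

View pics/w3c.png

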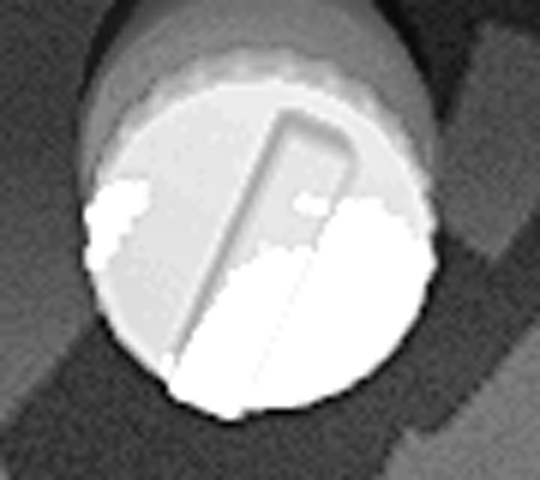

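The crop shows the bar-top corners at about (290,130), (348,165), (238,415) and (170,390).

Run:
```python
from h import *
c=pickle.load(open('wrist.pkl','rb'))
P=[onz(c,215+(x+.0)/6,125+y/6,.208)[:2] for x,y in((290,130),(348,165),(238,415),(170,390))]
P=np.array(P);print(P,np.linalg.norm(P-np.roll(P,-1,0),axis=1),P.mean(0))
R=Rn.from_quat(c['s']['tcp_rot']).as_matrix()
d=(P[0]+P[1]-P[2]-P[3])[:2];dt=R.T@np.array([*d,0]);print('bar in tool deg',np.degrees(np.arctan2(dt[1],dt[0])),'left edge',[np.degrees(np.arctan2(*(R.T@np.array([*v,0]))[1::-1])) for v in(P[0]-P[3],P[1]-P[2])])
# plate circle top z=.184: silhouette ellipse of cap-top
E2=np.array([onz(c,215+x/6,125+y/6,.184)[:2] for x,y in((265,78),(130,140),(95,250),(170,370),(435,240),(400,150),(340,100),(380,360))],np.float32)
print(cv2.minEnclosingCircle(E2))
for n,(u,v) in (('scene',(336,164)),('side',(259,139.5))):pass
S=pickle.load(open('scene.pkl','rb'));D=pickle.load(open('side.pkl','rb'))
# scene crop x0=288,y0=140 ; side x0=215,y0=112, x4, hstack offset 376
for z in(.184,):
  print([onz(S,288+x/4,140+y/4,z)[:2] for x,y in((143,100),(236,105))],[onz(D,215+(x-376)/4,112+y/4,z)[:2] for x,y in((513,105),(594,105))])
print([onz(S,288+x/4,140+y/4,.208)[:2] for x,y in((155,65),(232,72))],[onz(D,215+(x-376)/4,112+y/4,.208)[:2] for x,y in((538,103),(567,63))])
```

```text
[[0.5132559  0.26070294]
 [0.5188236  0.25057234]
 [0.48003802 0.22103759]
 [0.47197487 0.23114132]] [0.01155977 0.04875062 0.01292671 0.05077414] [0.4960231  0.24086355]
bar in tool deg 23.514693076761848 left edge [np.float64(24.338656674050092), np.float64(22.656526281607142)]
((0.49696359038352966, 0.24035875499248505), 0.03187093883752823)
[array([0.48005634, 0.21322181]), array([0.52886812, 0.2570031 ])] [array([0.46519752, 0.2545507 ]), array([0.5238633 , 0.21881084])]
[array([0.47755473, 0.2254495 ]), array([0.51966002, 0.25904138])] [array([0.47054962, 0.22053641]), array([0.51798006, 0.25325551])]
```

Call:
apply_moves(targets=[{"dx": 0,"dy": 0,"dz": 0,"ax": 0,"ay": 0,"az": 1,"hand": 0},{"dx": 0,"dy": 0,"dz": 0,"ax": 0,"ay": 0,"az": 1,"hand": 0},{"dx": 0,"dy": 0,"dz": 0,"ax": 0,"ay": 0,"az": 1,"hand": 0},{"dx": 0,"dy": 0,"dz": 0,"ax": 0,"ay": 0,"az": 1,"hand": 0},{"dx": 0,"dy": 0,"dz": 0,"ax": 0,"ay": 0,"az": 1,"hand": 0},{"dx": 0,"dy": 0,"dz": 0,"ax": 0,"ay": 0,"az": 0.9,"hand": 0},{"dx": 0.2,"dy": 0.1,"dz": 1,"ax": 0,"ay": 0,"az": 0,"hand": 0},{"dx": 0,"dy": 0,"dz": 1,"ax": 0,"ay": 0,"az": 0,"hand": 0}])

```text
clock: 4.92
tool_pos: [0.4975, 0.2408, 0.3197]
tcp_rot: [0.949, 0.314, 0.002, -0.0]
contact_force: [0.7, 0.8, -0.3]
gripper_width: 0.0854
gripper_force: 0.0
```

Call:
apply_moves(targets=[{"dx": 0,"dy": 0,"dz": 1,"ax": 0,"ay": 0,"az": 0,"hand": 0},{"dx": 0,"dy": 0,"dz": 1,"ax": 0,"ay": 0,"az": 0,"hand": 0},{"dx": 0,"dy": 0,"dz": 1,"ax": 0,"ay": 0,"az": 0,"hand": 0},{"dx": 0,"dy": 0,"dz": 1,"ax": 0,"ay": 0,"az": 0,"hand": 0},{"dx": 0,"dy": 0,"dz": 0,"ax": 0,"ay": 0,"az": 0,"hand": 0}])

```text
clock: 5.33
tool_pos: [0.4943, 0.2394, 0.2351]
tcp_rot: [0.949, 0.314, -0.004, 0.0]
contact_force: [-1.1, 0.9, -0.4]
gripper_width: 0.0851
gripper_force: 0.0
```

Run:
```python
from h import *
c=grab('wrist');s=c['s'];print(s['tool_pos'],s['tcp_rot'],s['joint_pos'][5],s['clock'])
cv2.imwrite('pics/w4.png',c['frame'])
```

```text
[0.49427841 0.23943497 0.2350978 ] [ 9.49378790e-01  3.14102243e-01 -4.41579943e-03  4.41593800e-04] 1.3618397338329584 5.3333
```

View pics/w4.png

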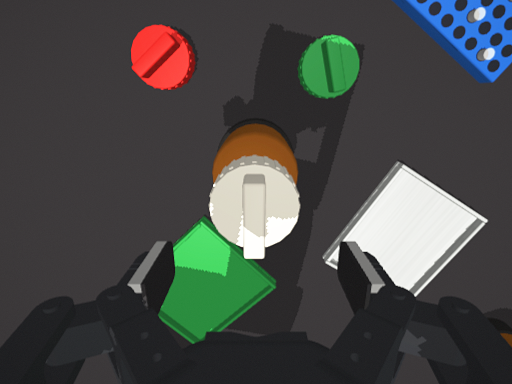

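The bar is now upright in the image at column 254, midway between the fingers. I'll lower and close.

Call:
apply_moves(targets=[{"dx": 0,"dy": 0,"dz": 1,"ax": 0,"ay": 0,"az": 0,"hand": 0},{"dx": 0,"dy": 0,"dz": 0.5,"ax": 0,"ay": 0,"az": 0,"hand": 0},{"dx": 0,"dy": 0,"dz": 0.5,"ax": 0,"ay": 0,"az": 0,"hand": 0},{"dx": 0,"dy": 0,"dz": 0,"ax": 0,"ay": 0,"az": 0,"hand": 0},{"dx": 0,"dy": 0,"dz": 0,"ax": 0,"ay": 0,"az": 0,"hand": 0}])

```text
clock: 5.8
tool_pos: [0.4967, 0.2405, 0.1995]
tcp_rot: [0.95, 0.314, -0.0, -0.0]
contact_force: [-0.6, -0.2, 0.9]
gripper_width: 0.0853
gripper_force: 0.0
```

Call:
apply_moves(targets=[{"dx": 0,"dy": 0,"dz": 0,"ax": 0,"ay": 0,"az": 0,"hand": 1},{"dx": 0,"dy": 0,"dz": 0,"ax": 0,"ay": 0,"az": 0,"hand": 1},{"dx": 0,"dy": 0,"dz": 0,"ax": 0,"ay": 0,"az": 0,"hand": 1},{"dx": 0,"dy": 0,"dz": 0,"ax": 0,"ay": 0,"az": 0,"hand": 1},{"dx": 0,"dy": 0,"dz": 0,"ax": 0,"ay": 0,"az": 0,"hand": 1},{"dx": 0,"dy": 0,"dz": 0,"ax": 0,"ay": 0,"az": 0,"hand": 1},{"dx": 0,"dy": 0,"dz": 0,"ax": 0,"ay": 0,"az": 0,"hand": 1},{"dx": 0,"dy": 0,"dz": 0,"ax": 0,"ay": 0,"az": 0,"hand": 1}])

```text
clock: 6.47
tool_pos: [0.4966, 0.2407, 0.1998]
tcp_rot: [0.95, 0.313, 0.0, -0.0]
contact_force: [-1.2, 1.3, 3.5]
gripper_width: 0.0128
gripper_force: 61.4
```

Call:
apply_moves(targets=[{"dx": 0,"dy": 0,"dz": 0.1,"ax": 0,"ay": 0,"az": 0,"hand": 1},{"dx": 0,"dy": 0,"dz": 0.1,"ax": 0,"ay": 0,"az": 0,"hand": 1},{"dx": 0,"dy": 0,"dz": 0.1,"ax": 0,"ay": 0,"az": 0,"hand": 1},{"dx": 0,"dy": 0,"dz": 0.05,"ax": 0,"ay": 0,"az": 0,"hand": 1},{"dx": 0,"dy": 0,"dz": 0,"ax": 0,"ay": 0,"az": 0,"hand": 1},{"dx": 0,"dy": 0,"dz": 0,"ax": 0,"ay": 0,"az": 0,"hand": 1}])

```text
clock: 6.97
tool_pos: [0.4967, 0.2407, 0.1936]
tcp_rot: [0.95, 0.314, 0.001, -0.0]
contact_force: [-2.8, 0.8, 9.7]
gripper_width: 0.0124
gripper_force: 62.1
```

Call:
apply_moves(targets=[{"dx": 0,"dy": 0,"dz": 0.06,"ax": 0,"ay": 0,"az": 0,"hand": 1},{"dx": 0,"dy": 0,"dz": 0,"ax": 0,"ay": 0,"az": -0.5,"hand": 1},{"dx": 0,"dy": 0,"dz": 0,"ax": 0,"ay": 0,"az": -0.5,"hand": 1},{"dx": 0,"dy": 0,"dz": 0,"ax": 0,"ay": 0,"az": -0.5,"hand": 1},{"dx": 0,"dy": 0,"dz": 0,"ax": 0,"ay": 0,"az": -0.5,"hand": 1},{"dx": 0,"dy": 0,"dz": 0,"ax": 0,"ay": 0,"az": 0,"hand": 1}])

```text
clock: 7.47
tool_pos: [0.4977, 0.2407, 0.1929]
tcp_rot: [0.925, 0.38, 0.002, 0.0]
contact_force: [-1.0, -0.7, 9.8]
gripper_width: 0.0126
gripper_force: 62.2
```

Run:
```python
from h import *
s=arm.sense();print(s['ft_torque'],s['contact_force'],s['joint_pos'][5],s['tool_pos'])
```

```text
[-0.01175573  0.2678708  -0.00729969] [-0.98304291 -0.70950457  9.83754401] 1.222220844626254 [0.49766827 0.24074245 0.19291017]
```

Call:
apply_moves(targets=[{"dx": 0,"dy": 0,"dz": 0,"ax": 0,"ay": 0,"az": -0.8,"hand": 1},{"dx": 0,"dy": 0,"dz": 0,"ax": 0,"ay": 0,"az": -0.8,"hand": 1},{"dx": 0,"dy": 0,"dz": 0,"ax": 0,"ay": 0,"az": -0.8,"hand": 1},{"dx": 0,"dy": 0,"dz": 0,"ax": 0,"ay": 0,"az": -0.8,"hand": 1},{"dx": 0,"dy": 0,"dz": 0,"ax": 0,"ay": 0,"az": -0.8,"hand": 1},{"dx": 0,"dy": 0,"dz": 0,"ax": 0,"ay": 0,"az": -0.8,"hand": 1},{"dx": 0,"dy": 0,"dz": 0,"ax": 0,"ay": 0,"az": -0.8,"hand": 1},{"dx": 0,"dy": 0,"dz": 0,"ax": 0,"ay": 0,"az": -0.8,"hand": 1}])

```text
clock: 8.13
tool_pos: [0.4981, 0.2411, 0.193]
tcp_rot: [0.818, 0.576, 0.003, 0.0]
contact_force: [-0.9, -0.0, 10.0]
gripper_width: 0.0121
gripper_force: 62.2
```

Run:
```python
from h import *
s=arm.sense();print(s['ft_torque'],s['contact_force'],s['joint_pos'][5],s['tool_pos'])
c=grab('wrist');cv2.imwrite('pics/w5.png',c['frame'][100:300,130:390])
```

```text
[ 0.08175222  0.15546056 -0.02758841] [-0.9294751  -0.0210877  10.04718186] 0.7739374929993222 [0.49807109 0.24109657 0.19304703]
```

View pics/w5.png

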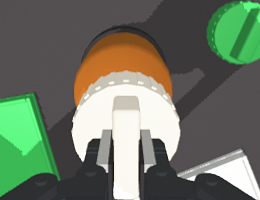

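The crop shows the bar squarely between the pads, at about column 126. The cap is turning with the gripper, so I'll finish the turn.

Call:
apply_moves(targets=[{"dx": 0,"dy": 0,"dz": 0,"ax": 0,"ay": 0,"az": -0.8,"hand": 1},{"dx": 0,"dy": 0,"dz": 0,"ax": 0,"ay": 0,"az": -0.8,"hand": 1},{"dx": 0,"dy": 0,"dz": 0,"ax": 0,"ay": 0,"az": -0.8,"hand": 1},{"dx": 0,"dy": 0,"dz": 0,"ax": 0,"ay": 0,"az": -0.8,"hand": 1},{"dx": 0,"dy": 0,"dz": 0,"ax": 0,"ay": 0,"az": -0.8,"hand": 1},{"dx": 0,"dy": 0,"dz": 0,"ax": 0,"ay": 0,"az": -0.8,"hand": 1},{"dx": 0,"dy": 0,"dz": 0,"ax": 0,"ay": 0,"az": -0.8,"hand": 1},{"dx": 0,"dy": 0,"dz": 0,"ax": 0,"ay": 0,"az": -0.8,"hand": 1}])

```text
clock: 8.85
tool_pos: [0.4984, 0.241, 0.1932]
tcp_rot: [0.67, 0.743, 0.003, 0.001]
contact_force: [0.1, 0.2, 9.1]
gripper_width: 0.0125
gripper_force: 62.2
```

Call:
apply_moves(targets=[{"dx": 0,"dy": 0,"dz": 0,"ax": 0,"ay": 0,"az": -0.8,"hand": 1},{"dx": 0,"dy": 0,"dz": 0,"ax": 0,"ay": 0,"az": -0.8,"hand": 1},{"dx": 0,"dy": 0,"dz": 0,"ax": 0,"ay": 0,"az": -0.8,"hand": 1},{"dx": 0,"dy": 0,"dz": 0,"ax": 0,"ay": 0,"az": -0.8,"hand": 1},{"dx": 0,"dy": 0,"dz": 0,"ax": 0,"ay": 0,"az": -0.8,"hand": 1},{"dx": 0,"dy": 0,"dz": 0,"ax": 0,"ay": 0,"az": -0.8,"hand": 1},{"dx": 0,"dy": 0,"dz": 0,"ax": 0,"ay": 0,"az": -0.8,"hand": 1},{"dx": 0,"dy": 0,"dz": 0,"ax": 0,"ay": 0,"az": 0,"hand": 1}])

```text
clock: 9.52
tool_pos: [0.4985, 0.2411, 0.1932]
tcp_rot: [0.513, 0.858, 0.002, 0.002]
contact_force: [0.5, 1.0, 9.7]
gripper_width: 0.0127
gripper_force: 62.2
```

Run:
```python
from h import *
s=arm.sense();print(s['ft_torque'],s['contact_force'],s['joint_pos'][5],s['tool_pos'])
```

```text
[ 0.05159663 -0.04321928  0.01193473] [0.48876457 0.95931746 9.72287773] -0.06313220186231855 [0.49846313 0.24106503 0.19317842]
```

Turned about 82° with only a small twisting moment. Now lifting.

Call:
apply_moves(targets=[{"dx": 0,"dy": 0,"dz": -0.3,"ax": 0,"ay": 0,"az": 0,"hand": 1},{"dx": 0,"dy": 0,"dz": -0.3,"ax": 0,"ay": 0,"az": 0,"hand": 1},{"dx": 0,"dy": 0,"dz": -0.3,"ax": 0,"ay": 0,"az": 0,"hand": 1},{"dx": 0,"dy": 0,"dz": -0.3,"ax": 0,"ay": 0,"az": 0,"hand": 1},{"dx": 0,"dy": 0,"dz": 0,"ax": 0,"ay": 0,"az": 0,"hand": 1}])

```text
clock: 9.93
tool_pos: [0.4968, 0.2404, 0.2157]
tcp_rot: [0.514, 0.858, 0.0, 0.0]
contact_force: [-0.0, 0.2, -0.7]
gripper_width: 0.0124
gripper_force: 60.9
```

Call:
apply_moves(targets=[{"dx": 0,"dy": 0,"dz": -0.8,"ax": 0,"ay": 0,"az": 0,"hand": 1},{"dx": 0,"dy": 0,"dz": -0.8,"ax": 0,"ay": 0,"az": 0,"hand": 1},{"dx": 0,"dy": 0,"dz": -0.8,"ax": 0,"ay": 0,"az": 0,"hand": 1},{"dx": 0,"dy": 0,"dz": -0.8,"ax": 0,"ay": 0,"az": 0,"hand": 1},{"dx": 0,"dy": 0,"dz": 0,"ax": 0,"ay": 0,"az": 0,"hand": 1},{"dx": -0.5,"dy": -0.2,"dz": 0,"ax": 0,"ay": 0,"az": 0,"hand": 1},{"dx": -0.5,"dy": -0.2,"dz": 0,"ax": 0,"ay": 0,"az": 0,"hand": 1},{"dx": -0.5,"dy": -0.2,"dz": 0,"ax": 0,"ay": 0,"az": 0,"hand": 1}])

```text
clock: 10.6
tool_pos: [0.4995, 0.2067, 0.2775]
tcp_rot: [0.514, 0.858, -0.001, -0.001]
contact_force: [-0.3, 0.0, -1.4]
gripper_width: 0.0126
gripper_force: 60.9
```

Call:
apply_moves(targets=[{"dx": -0.8,"dy": -0.3,"dz": 0,"ax": 0,"ay": 0,"az": 0,"hand": 1},{"dx": -0.8,"dy": -0.3,"dz": 0,"ax": 0,"ay": 0,"az": 0,"hand": 1},{"dx": -0.8,"dy": -0.3,"dz": 0,"ax": 0,"ay": 0,"az": 0,"hand": 1},{"dx": -0.8,"dy": -0.3,"dz": 0,"ax": 0,"ay": 0,"az": 0,"hand": 1},{"dx": -0.8,"dy": -0.3,"dz": 0,"ax": 0,"ay": 0,"az": 0,"hand": 1},{"dx": -0.8,"dy": -0.3,"dz": 0,"ax": 0,"ay": 0,"az": 0,"hand": 1},{"dx": -0.8,"dy": -0.3,"dz": 0,"ax": 0,"ay": 0,"az": 0,"hand": 1},{"dx": -0.8,"dy": -0.3,"dz": 0,"ax": 0,"ay": 0,"az": 0,"hand": 1}])

```text
clock: 11.27
tool_pos: [0.5175, 0.0706, 0.2779]
tcp_rot: [0.514, 0.858, -0.001, -0.001]
contact_force: [-0.2, 0.7, -0.9]
gripper_width: 0.0125
gripper_force: 60.9
```

Call:
apply_moves(targets=[{"dx": -0.8,"dy": -0.4,"dz": 0,"ax": 0,"ay": 0,"az": 0,"hand": 1},{"dx": -0.8,"dy": -0.4,"dz": 0,"ax": 0,"ay": 0,"az": 0,"hand": 1},{"dx": -0.8,"dy": -0.4,"dz": 0,"ax": 0,"ay": 0,"az": 0,"hand": 1},{"dx": -0.6,"dy": -0.2,"dz": 0,"ax": 0,"ay": 0,"az": 0,"hand": 1},{"dx": 0,"dy": 0,"dz": 0,"ax": 0,"ay": 0,"az": 0,"hand": 1},{"dx": 0,"dy": 0,"dz": 0,"ax": 0,"ay": 0,"az": 0,"hand": 1}])

```text
clock: 11.77
tool_pos: [0.5216, 0.0059, 0.2785]
tcp_rot: [0.515, 0.857, -0.0, -0.001]
contact_force: [-0.3, 0.0, -0.8]
gripper_width: 0.0123
gripper_force: 60.9
```

Run:
```python
from h import *
a=grab('scene');b=grab('wrist')
print(arm.sense()['tool_pos'])
cv2.imwrite('pics/p.png',np.hstack([a['frame'][120:330,130:400],b['frame'][:210]]))
```

```text
[0.52165831 0.00694999 0.27878135]
```

View pics/p.png

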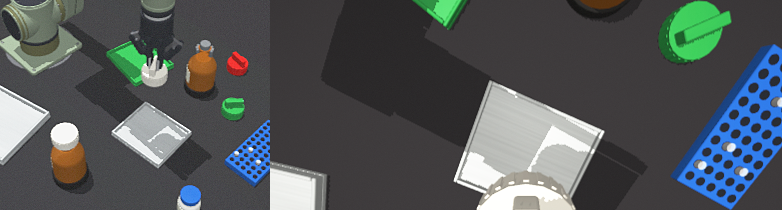

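The picture shows the cap held above the bench by the gripper, with the bottle now open. In the wrist half, the tray's corners are at about (221,80), (335,130) and (185,183).

Run:
```python
from h import *
b=pickle.load(open('wrist.pkl','rb'))
P=[onz(b,u,v,.018)[:2] for u,v in((221,80),(335,130),(185,183))];print(np.round(P,4),(P[1]+P[2])/2,np.linalg.norm(P[0]-P[1]),np.linalg.norm(P[0]-P[2]))
```

```text
[[ 0.4346  0.0711]
 [ 0.601   0.0868]
 [ 0.4496 -0.0803]] [0.52526594 0.00326032] 0.16716318226739613 0.1520582118845554
```

Call:
apply_moves(targets=[{"dx": -0.3,"dy": 0,"dz": 0.9,"ax": 0,"ay": 0,"az": 0,"hand": 1},{"dx": 0,"dy": 0,"dz": 0.9,"ax": 0,"ay": 0,"az": 0,"hand": 1},{"dx": 0,"dy": 0,"dz": 0.9,"ax": 0,"ay": 0,"az": 0,"hand": 1},{"dx": 0,"dy": 0,"dz": 0.9,"ax": 0,"ay": 0,"az": 0,"hand": 1},{"dx": 0,"dy": 0,"dz": 0.9,"ax": 0,"ay": 0,"az": 0,"hand": 1},{"dx": 0,"dy": 0,"dz": 0.9,"ax": 0,"ay": 0,"az": 0,"hand": 1},{"dx": 0,"dy": 0,"dz": 0.9,"ax": 0,"ay": 0,"az": 0,"hand": 1},{"dx": 0,"dy": 0,"dz": 0.9,"ax": 0,"ay": 0,"az": 0,"hand": 1}])

```text
clock: 12.53
tool_pos: [0.5246, 0.0024, 0.1343]
tcp_rot: [0.513, 0.858, 0.0, -0.0]
contact_force: [0.4, -0.1, -0.1]
gripper_width: 0.0125
gripper_force: 60.9
```

Call:
apply_moves(targets=[{"dx": 0,"dy": 0,"dz": 0.9,"ax": 0,"ay": 0,"az": 0,"hand": 1},{"dx": 0,"dy": 0,"dz": 0.9,"ax": 0,"ay": 0,"az": 0,"hand": 1},{"dx": 0,"dy": 0,"dz": 0.7,"ax": 0,"ay": 0,"az": 0,"hand": 1},{"dx": 0,"dy": 0,"dz": 0.4,"ax": 0,"ay": 0,"az": 0,"hand": 1},{"dx": 0,"dy": 0,"dz": 0.2,"ax": 0,"ay": 0,"az": 0,"hand": 1},{"dx": 0,"dy": 0,"dz": 0,"ax": 0,"ay": 0,"az": 0,"hand": 1},{"dx": 0,"dy": 0,"dz": 0,"ax": 0,"ay": 0,"az": 0,"hand": 1}])

```text
clock: 13.12
tool_pos: [0.5252, 0.0017, 0.0736]
tcp_rot: [0.514, 0.858, 0.0, 0.0]
contact_force: [-0.2, -0.3, -1.2]
gripper_width: 0.0126
gripper_force: 60.9
```

Slow final approach: 23 mm to go, watching the force.

Call:
apply_moves(targets=[{"dx": 0,"dy": 0,"dz": 0.4,"ax": 0,"ay": 0,"az": 0,"hand": 1},{"dx": 0,"dy": 0,"dz": 0.3,"ax": 0,"ay": 0,"az": 0,"hand": 1},{"dx": 0,"dy": 0,"dz": 0.2,"ax": 0,"ay": 0,"az": 0,"hand": 1},{"dx": 0,"dy": 0,"dz": 0.1,"ax": 0,"ay": 0,"az": 0,"hand": 1},{"dx": 0,"dy": 0,"dz": 0,"ax": 0,"ay": 0,"az": 0,"hand": 1},{"dx": 0,"dy": 0,"dz": 0,"ax": 0,"ay": 0,"az": 0,"hand": 1}])

```text
clock: 13.62
tool_pos: [0.5247, 0.0014, 0.053]
tcp_rot: [0.514, 0.858, 0.0, -0.0]
contact_force: [0.1, 0.4, -0.1]
gripper_width: 0.0119
gripper_force: 60.9
```

Call:
apply_moves(targets=[{"dx": 0,"dy": 0,"dz": 0.05,"ax": 0,"ay": 0,"az": 0,"hand": 1},{"dx": 0,"dy": 0,"dz": 0.05,"ax": 0,"ay": 0,"az": 0,"hand": 1},{"dx": 0,"dy": 0,"dz": 0,"ax": 0,"ay": 0,"az": 0,"hand": 1}])

```text
clock: 13.87
tool_pos: [0.5247, 0.0014, 0.0511]
tcp_rot: [0.514, 0.858, 0.0, 0.0]
contact_force: [-0.2, 0.7, -0.3]
gripper_width: 0.0122
gripper_force: 60.9
```

Call:
apply_moves(targets=[{"dx": 0,"dy": 0,"dz": 0.04,"ax": 0,"ay": 0,"az": 0,"hand": 1},{"dx": 0,"dy": 0,"dz": 0,"ax": 0,"ay": 0,"az": 0,"hand": 1},{"dx": 0,"dy": 0,"dz": 0.03,"ax": 0,"ay": 0,"az": 0,"hand": 1},{"dx": 0,"dy": 0,"dz": 0,"ax": 0,"ay": 0,"az": 0,"hand": 1},{"dx": 0,"dy": 0,"dz": 0,"ax": 0,"ay": 0,"az": 0,"hand": 1}])

```text
clock: 14.28
tool_pos: [0.5247, 0.0013, 0.0508]
tcp_rot: [0.514, 0.858, 0.0, 0.0]
contact_force: [-2.4, -0.6, 8.9]
gripper_width: 0.0122
gripper_force: 62.0
```

On the floor (8.9 N). Releasing and retreating.

Call:
apply_moves(targets=[{"dx": 0,"dy": 0,"dz": -0.02,"ax": 0,"ay": 0,"az": 0,"hand": 0.5},{"dx": 0,"dy": 0,"dz": 0,"ax": 0,"ay": 0,"az": 0,"hand": 0.5},{"dx": 0,"dy": 0,"dz": 0,"ax": 0,"ay": 0,"az": 0,"hand": 0.5},{"dx": 0,"dy": 0,"dz": 0,"ax": 0,"ay": 0,"az": 0,"hand": 0.5},{"dx": 0,"dy": 0,"dz": 0,"ax": 0,"ay": 0,"az": 0,"hand": 0.5},{"dx": 0,"dy": 0,"dz": 0,"ax": 0,"ay": 0,"az": 0,"hand": 0.5}])

```text
clock: 14.78
tool_pos: [0.5246, 0.0014, 0.0499]
tcp_rot: [0.514, 0.858, -0.0, -0.0]
contact_force: [-0.9, -0.2, -0.6]
gripper_width: 0.0425
gripper_force: 0.0
```

Call:
apply_moves(targets=[{"dx": 0,"dy": 0,"dz": -0.3,"ax": 0,"ay": 0,"az": 0,"hand": 0.5},{"dx": 0,"dy": 0,"dz": -0.6,"ax": 0,"ay": 0,"az": 0,"hand": 0.5},{"dx": 0,"dy": 0,"dz": -0.9,"ax": 0,"ay": 0,"az": 0,"hand": 0.5},{"dx": 0,"dy": 0,"dz": -1,"ax": 0,"ay": 0,"az": 0,"hand": 0.5},{"dx": 0,"dy": 0,"dz": -1,"ax": 0,"ay": 0,"az": 0,"hand": 0.5},{"dx": 0,"dy": 0,"dz": -1,"ax": 0,"ay": 0,"az": 0,"hand": 0.5},{"dx": 0,"dy": 0,"dz": 0,"ax": 0,"ay": 0,"az": 0,"hand": 0.5},{"dx": 0,"dy": 0,"dz": 0,"ax": 0,"ay": 0,"az": 0,"hand": 0.5}])

```text
clock: 15.45
tool_pos: [0.5253, 0.0014, 0.1473]
tcp_rot: [0.514, 0.858, 0.001, 0.001]
contact_force: [-0.8, -0.9, -0.7]
gripper_width: 0.0428
gripper_force: 0.0
```

Run:
```python
from h import *
c=grab('wrist');f=c['frame'];g=cv2.cvtColor(f,cv2.COLOR_BGR2GRAY)
# cap stays where released? project expected bar-top/cap-top centre back and sample
T=np.array(c['T_tool_cam']);R=Rn.from_quat(c['s']['tcp_rot']).as_matrix();p=np.array(c['s']['tool_pos'])
for X in([.525,.0015,.059],[.525,.0015,.035]):
    q=np.linalg.inv(T)@np.r_[R.T@(np.array(X)-p),1];u,v=c['fx']*q[0]/q[2]+c['cx'],c['fy']*q[1]/q[2]+c['cy']
    print(u,v,g[int(v),int(u)])
sub=g[int(v)-60:int(v)+60:6,int(u)-66:int(u)+66:6];print(sub)
print(p,c['s']['clock'],c['s']['contact_force'])
```

```text
256.3018734537632 194.11761201999363 241
256.21375162931275 185.38717926536714 241
[[212 212 212 216 218 218 214 221 219 222 221 224 222 220 220 223 224 221
  219 218 254 254]
 [213 210 210 216 213 219 219 219 218 220 222 222 221 223 222 221 220 220
  226 221 219 245]
 [206 209 213 215 214 216 216 219 219 219 221 217 224 222 223 223 220 221
  219 219 224 221]
 [203 211 212 208 215 216 217 218 218 220 221 219 223 219 223 221 223 221
  255 220 216 218]
 [208 207 203 210 214 209 215 217 192 169 171 208 177 178 222 220 220 221
  254 254 253 214]
 [204 206 210 211 209 206 216 167 214 242 242 242 243 244 196 220 217 236
  254 254 254 254]
 [209 210 207 207 208 212 185 241 241 241 173 173 171 242 242 218 219 254
  254 255 254 254]
 [205 209 210 212 208 205 239 240 241 242 240 241 229 242 242 242 248 214
  213 220 217 217]
 [203 207 210 206 212 213 240 240 241 241 239 241 227 242 242 241 255 213
  215 215 214 217]
 [202 206 203 204 212 196 240 240 240 241 239 241 225 241 242 241 242 218
  214 214 212 215]
 [253 207 205 206 207 229 239 240 240 241 239 241 225 240 241 241 241 209
  214 216 212
[... 222 characters left out ...]
239 239 240 239 240 222 240 240 240 216 209
  212 217 210 207]
 [253 253 253 253 253 253 251 217 239 239 239 239 220 240 240 205 213 213
  212 207 210 212]
 [255 254 254 253 253 253 253 254 250 233 239 239 218 216 235 213 209 206
  209 210 211 211]
 [136 137 255 254 254 253 253 253 253 253 237 229 213 204 206 210 204 207
  213 206 203 200]
 [178 255 213 141 148 255 254 254 253 253 253 253 207 209 213 207 204 206
  210 203 209 127]
 [ 70  70  96 138  32 153 139 176 254 254 254 253 253 253 210 213 207 212
   31 139 186 195]
 [ 72  67 140 140  33  68 255 246 139 134 243 254 254 253 253 253 206 208
   36 139 137 150]]
[0.52526181 0.00138644 0.14728125] 15.45 [-0.75397898 -0.8520931  -0.69235538]
```

The brightness samples show a round cap centred on the expected pixels, with its bar upright and the tray floor around it. The fingers are clear of it, so I'm handing in.

```bash
python3 -c "
from cell import arm
print(arm.hand_in())"
```

```text
the job is handed in; nothing more can be done
None
```

The barred cap was pushed down, turned about 82° anticlockwise, lifted off and set down, bar up, in the middle of the small steel tray. I never went near the other bottle, and handed in at about 15.5 s; no verdict came back.

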